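# Catch the router-bit case lid and let it down softly

## Task

The router-bit case stands open, its lid leaning back past upright. With a fingertip tip the lid forward until it drops on its own, catch it on the back of the fingers well before it lands, and let it down on the fingers until it is fully shut: it must not bang down, because the carbide bits chip. Do not grip the lid or push hard on it, do not shift the case, leave everything else on the bench where it is, and finish clear of everything.

Things in the scene. Friction and masses are not known exactly. Their poses are not given: they have to be found in the camera images.
- case: Router-bit case standing loose on the bench: pale plywood box 160 (x) by 300 (y) by 80 mm high, 2.6 kg, open at the top, coloured router bits inside, none above the rim. Origin: centre of its underside. +x points from the front wall to the hinged rear wall, y along the hinge, z up.
- hinge (a point): Middle of the lid's hinge axis: on the upper rear edge of the case, 80 mm behind the case's centre along its +x and 80 mm above the bench. Its axes are those of the case; the lid turns about the y axis.
- lid_edge (a point): Middle of the lid's free edge, inner corner, 186 mm from the hinge axis. Lid: flat dark board, 186 deep, 304 wide, 12 mm thick, 0.4-0.55 kg; its inner face is in the plane of the hinge axis. Shut, it overhangs the front wall by 26 mm, with 80 mm of free space below, so fingers can carry the edge fully down. Axes turn with the lid: x to the hinge, z out of the outer face.
- lid (a joint): Lid angle, rad: 0 shut, 1.57 upright; starts leaning back at 1.68 to 1.75 (1.75 is its stop; it may settle onto it). The hinge is damped: below about 1.5 the lid falls by itself, slowly at first (about 0.1 rad/s at 1.45, 0.8 rad/s at 0.7; 1.5 to 2.5 s between these), and lands at 0.85 to 1.3 rad/s if not caught. No spring.
- wheel_a: Yellow longboard wheel, 70 mm diameter, 51 mm high, lying flat, loose; origin at the centre of its underside. Leave alone.
- wheel_b: A second such wheel. Leave alone.
- glue: White glue bottle with orange cap, 62 mm diameter, 165 mm high, loose; origin at the centre of its underside. Leave alone.
- block: Cork sanding block 68 x 115 x 32 mm, loose; origin at the centre of its underside. Leave alone.
- spanner: Steel collet spanner 160 mm long lying flat, loose. Leave alone.
- sander: Blue hand sander standing on its round white pad (76 mm diameter), 156 mm high, loose; origin at the centre of its underside. Leave alone.
- wax: Amber wax jar, 72 mm diameter, 50 mm high, loose; origin at the centre of its underside. Leave alone.

How it is judged:
On the way, in this order (a step that is already met when the one before it is completed fails the run):
1. the lid has been tipped past upright and falls on its own, nothing touching it (value of joint lid between 0.5 and 1.5 rad and velocity of joint lid below -0.05 rad/s and contact force between anything else and lid below 0.05 N), for 0.15 s.
2. the falling lid is caught on the fingers, at least 0.2 rad above shut, and rests on them (turning slower than 0.6 rad/s) (contact force between the fingers and lid above 0.3 N and value of joint lid between 0.2 and 1.35 rad and velocity of joint lid between -0.6 and 0.3 rad/s), for 0.2 s.
At the end, for the whole second after the job is handed in: the lid is fully shut (within 0.025 rad) and at rest, the case stands flat and within 15 mm of where it stood (value of joint lid below 0.025 rad and velocity of joint lid above -0.05 rad/s and distance of case from where it was at the start of the episode below 0.015 m and angle between case's own z axis and vertical below 0.03 rad); the robot touches nothing.
It fails at once if the lid bangs down: faster than 0.6 rad/s (0.11 m/s at its edge) in the last 0.1 rad (value of joint lid below 0.1 rad and velocity of joint lid below -0.6 rad/s).
It fails at once if the lid is gripped or forced: more than 15 N between fingers and lid (contact force between the fingers and lid above 15 N).
It fails at once if the case is shifted more than 15 mm, lifted or tipped (distance of case from where it was at the start of the episode above 0.015 m or angle between case's own z axis and vertical above 0.06 rad).
It fails at once if a bystander is moved more than 15 mm (distance of any of wheel_a, wheel_b, glue, block, spanner, sander, wax from where it was at the start of the episode above 0.015 m).
It also fails if it takes over 48 s, if anything falls off the work surface, if the arm or the gripper's body presses on something with over 40 N, if the wrist force passes 120 N, or if a joint passes its speed limit or range.

## Robot

A 6-joint arm with a two-finger parallel gripper is mounted at the origin on the work surface. World frame = base frame: x ahead of the robot, y to its left, z up, the work surface at z = 0. Lengths are in m, angles in rad, forces in N, time in s.
With the tool pointing down it reaches from about 0.35 to 0.975 m from the base axis. Payload 4.9 kg.
Tool frame: the origin (TCP) lies at the very end of the fingers, on their centre line; the grasp point (between the pads) lies ctrl.grip_point_offset behind it (ctrl.grip_point_offset is the distance from the TCP to the grasp point, in m); z points along the fingers, y is the direction in which the jaws open and shut (so a half turn about z gives the same grasp; the last joint's range is limited). The gripper opens to 85 mm and grips with 20 to 120 N. Pads are 22 mm wide; open, the fingers measure 114 mm over their backs; the gripper's body (76 mm by 85 mm) begins 54 mm behind the grasp point. The pads swing forward as they close: fully open they stand 13 mm farther back than shut.
Start: joints at [1.066, 0.053, 1.613, -0, 1.476, -0.119], TCP at [0.235, 0.579, 0.231] pointing down, gripper open.
Joint ranges: [-3.01, 3.01], [-1.01, 2.22], [0.06, 2.58], [-1.02, 4.17], [0.09, 2.62], [-3.14, 3.14]. Speed limits (rad/s): [2.57, 2.57, 3.14, 3.14, 3.14, 3.14].

## Interface

Orientations are given as a rotation vector (axis times angle).
In Python, from station import ctrl gives the robot as it stands. The module is installed in compiled form; this text tells all that it offers.
- The arm moves only by the shell command python3 -m creep 'ROWS' [FORCE]. ROWS is JSON, a list of rows, each a list of 5 numbers: the closure in counts, from 0 (fully open) to 255 (shut), then the shift along the tool's x, y, z in mm, then the turn about the tool's z in rad. A call has 1 to 12 rows; each row is the pose to reach, as a shift and turn from the pose commanded when the call began, along the tool's axes at that moment; what a row does not reach only later rows make up. A row lasts 1/12 s, in which the tool goes at most 41.7 mm and 7.16 degrees, less where a joint would pass 70% of its speed; a pose out of reach is approached as far as the arm can. A call with a gripper value outside its range is refused whole. The fingers move at their own pace and stop on an object; FORCE is the grip in N (left out, the last holds). Time passes only in rows, so rows that repeat a pose let the fingers close. It gives the time, the measured TCP pose, the force and the opening at its end, in the units of the state.
- ctrl.get_obs(): the state, without advancing time (a new reading comes with each control period).
- ctrl.get_image(name): name is "side" or "top" or "wrist"; returns the picture (384x512x3 uint8, red, green, blue); there is no depth.
- ctrl.calibration(name): a dict with "fx", "fy", "cx", "cy" (pixels), "R" (3x3) and "t" (3): a world point X has camera coordinates R X + t. Camera axes: x right, y down, z forward; pixel columns grow to the right and rows downward; lengths in m; the calibration is good to about 2 mm. A picture is of the moment at which its call begins: read the wrist's pose just before it. calibration takes no time and is no camera call; for the wrist camera it gives the pose at the moment of the call.
- ctrl.finish_job(): hands the job in, once; it reports no verdict.
Trained networks look in the newest picture that a camera, given by its name, has taken for a name from the list of things; names that differ only in an ending like _2 or _b are one class to them, and where a whole thing is asked for, a point or a joint stands for the part that bears it (a point fixed in the world has none). Each returns a list of dicts, best first, with "conf" (0 to 1); they miss things now and then, are a little off and sometimes report something else, mostly with a low value. They report only what shows in the picture. A call takes as long as a camera call.
- ctrl.boxes_of(camera, label): "rect" ([left, top, width, height] in pixels, round what is visible of it).
- ctrl.outline_of(camera, label): "mask" (384x512 bool, what is visible of it) and "rect" ([left, top, width, height] in pixels, round what is visible of it).
The state is a dict: "t": time; "q": joint angles; "dq": joint speeds; "effort": joint torques, N m; "tool_pos": TCP position; "tool_rot": TCP orientation; "contact_force": force on the tool from outside, world axes, zero at the start; "wrist_torque": the same for the moment, N m; "opening": finger opening in m.
Only numpy, scipy, OpenCV 4.12 (cv2) and the standard library are available. Lean on these libraries where they do the work, as an engineer would, in place of code of your own. Each camera call takes 0.05 s, during which the arm holds its last target. There are 200 camera calls.

## Working session

There is one attempt and no reset: what is moved stays moved. The work goes in short steps, Python scripts to look and compute and a shell command to move; the robot and the scene stay as the last step left them, time stands still between calls to the robot, and variables do not carry over. Pictures are saved under pics/ and viewed, about 8 in all and at most 12, crops included, and the job is handed in when it is done.

```bash
mkdir -p pics
cat > h.py <<'E'
from station import ctrl
import numpy as np, cv2
from scipy.spatial.transform import Rotation as Rn
np.set_printoptions(precision=3,suppress=True)
def ray(c,uv):
    K=ctrl.calibration(c);R=np.array(K['R']);t=np.array(K['t'])
    d=R.T@np.array([(uv[0]-K['cx'])/K['fx'],(uv[1]-K['cy'])/K['fy'],1]);return -R.T@t,d
def atz(c,uv,z):
    o,d=ray(c,uv);return o+d*(z-o[2])/d[2]
def proj(c,X):
    K=ctrl.calibration(c);p=np.array(K['R'])@np.array(X)+np.array(K['t']);return np.array([K['fx']*p[0]/p[2]+K['cx'],K['fy']*p[1]/p[2]+K['cy']])
def save(c,n):
    im=ctrl.get_image(c);cv2.imwrite('pics/'+n,im[:,:,::-1]);return im
E
python3 - <<'E'
from h import *
a=save('top','a_top.png');b=save('side','a_side.png')
cv2.imwrite('pics/a.png',np.hstack([a,b])[:,:,::-1])
for c in('top','side'):
    K=ctrl.calibration(c);print(c,K['fx'],K['cx'],K['cy'],-np.array(K['R']).T@np.array(K['t']),np.array(K['R'])[2])
    for l in('case','lid','wheel_a','glue','block','spanner','sander','wax'):
        print(l,[(round(d['conf'],2),d['rect']) for d in ctrl.boxes_of(c,l)][:3])
o=ctrl.get_obs();print(o['tool_pos'],Rn.from_rotvec(o['tool_rot']).as_matrix(),o['t'],ctrl.grip_point_offset)
E
```

```text
top 359.60669924734657 255.28676904392188 192.3156781464334 [0.353 0.01  1.398] [ 0.161 -0.008 -0.987]
case [(0.67, [230.9, 135.7, 70.1, 101.0])]
lid []
wheel_a [(0.7, [260.2, 132.5, 19.8, 18.8]), (0.54, [299.4, 201.8, 15.7, 21.5])]
glue [(0.61, [292.6, 155.1, 19.6, 21.2]), (0.3, [233.4, 132.3, 64.9, 106.0])]
block [(0.76, [221.7, 140.5, 29.3, 17.9])]
spanner [(0.54, [119.6, 208.0, 34.0, 22.6])]
sander [(0.79, [106.6, 174.7, 27.4, 24.1])]
wax [(0.84, [385.0, 219.1, 21.7, 20.6])]
side 409.16568677010264 256.44057988466614 193.94480071817824 [0.06  1.198 1.018] [ 0.33  -0.737 -0.59 ]
case [(0.75, [222.4, 131.6, 89.0, 91.0])]
lid [(0.82, [234.5, 132.9, 74.1, 48.5])]
wheel_a [(0.5, [214.1, 285.1, 43.3, 30.2]), (0.44, [214.0, 175.9, 19.5, 15.7]), (0.35, [220.4, 133.4, 91.2, 92.4])]
glue [(0.74, [197.9, 193.6, 25.2, 24.2])]
block [(0.85, [198.5, 192.4, 23.3, 27.7])]
spanner [(0.81, [212.0, 283.8, 44.8, 30.8])]
sander [(0.83, [179.5, 260.5, 26.4, 50.0])]
wax [(0.74, [320.8, 141.0, 16.0, 15.2])]
[0.235 0.579 0.231] [[-0.927  0.376  0.   ]
 [ 0.376  0.927  0.   ]
 [ 0.     0.    -1.   ]] 0.9 0.0187
```

View pics/a_top.png

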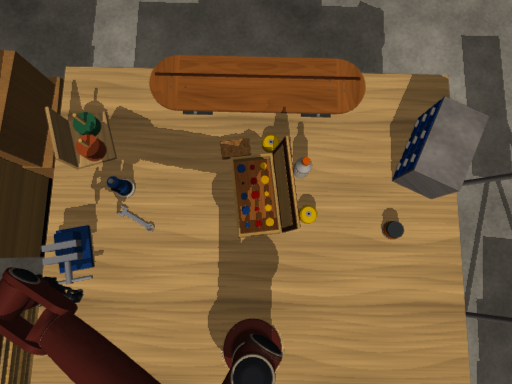

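View pics/a_side.png

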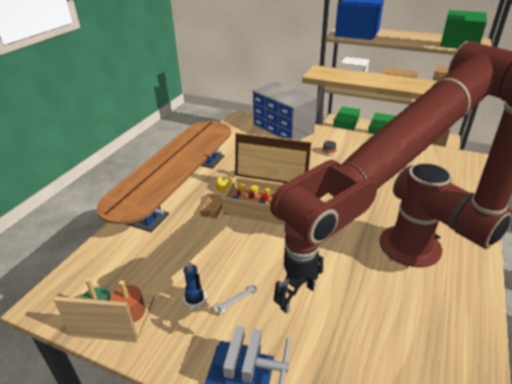

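Run:
```python
from h import *
im=cv2.imread('pics/a_top.png')[115:255,205:335];cv2.imwrite('pics/a_zoom.png',cv2.resize(im,None,fx=4.2,fy=4.2,interpolation=cv2.INTER_CUBIC))
for n,uv,z in[('FL-rim',(233,158),.08),('FR rim',(240,236),.08),('c',(258,195),.08),('lidtop1',(287,137),.265),('lidtop2',(298,230),.265),('glue',(306,160),.165),('wb',(308,215),.05),('wa',(270,143),.05)]: print(n,atz('top',uv,z))
```

```text
FL-rim [0.697 0.086 0.08 ]
FR rim [0.406 0.052 0.08 ]
c [ 0.558 -0.011  0.08 ]
lidtop1 [ 0.724 -0.1    0.265]
lidtop2 [ 0.421 -0.136  0.265]
glue [ 0.673 -0.177  0.165]
wb [ 0.49  -0.201  0.05 ]
wa [ 0.768 -0.054  0.05 ]
```

View pics/a_zoom.png

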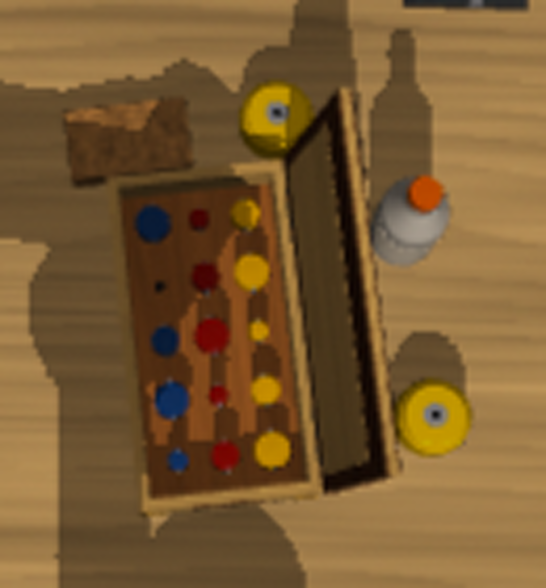

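```bash
python3 -m creep '[[255,-40,-27,-30,0.12],[255,-70,-47,-50,0.24],[255,-100,-67,-70,0.36],[255,-133,-90,-85,0.48],[255,-166,-112,-100,0.6],[255,-200,-134,-115,0.72],[255,-232,-156,-130,0.84],[255,-264,-178,-145,0.96],[255,-296,-200,-160,1.069],[255,-328,-222,-175,1.069],[255,-360,-244,-190,1.069],[255,-394,-264,-190,1.069]]' 20
python3 - <<'E'
from h import *
from scipy.optimize import least_squares
y=.118
obs=[((232.9,158.3),(-.08,.15,.08)),((240,237.1),(-.08,-.15,.08)),((281.7,232.1),(.08,-.15,.08)),((272.4,153.8),(.08,.15,.08))]
def lidp(th,s): return (.08-.186*np.cos(th)+.012*np.sin(th),s*.152,.08+.186*np.sin(th)+.012*np.cos(th))
def W(p,l): 
    a=p[2];R=np.array([[np.sin(a),np.cos(a),0],[-np.cos(a),np.sin(a),0],[0,0,1]]);return R@np.array(l)+[p[0],p[1],0]
def f(p): return np.concatenate([proj('top',W(p,l))-uv for uv,l in obs]+[proj('top',W(p,lidp(p[3],1)))-(288.3,136.4),proj('top',W(p,lidp(p[3],-1)))-(300.2,227.4)])
r=least_squares(f,[.56,-.01,.118,1.7]);print(r.x,r.fun.round(1))
a=r.x[2]
for n,l in[('hinge',(.08,0,.08)),('topedge outer',lidp(r.x[3],0))]:print(n,W(r.x,l))
save('wrist','b_w.png');o=ctrl.get_obs();print(o['tool_pos'],Rn.from_rotvec(o['tool_rot']).as_matrix(),o['t'])
print(np.array(ctrl.calibration('wrist')['R']),ctrl.calibration('wrist')['t'])
E
```

```text
t: 1.9
tool_pos: [0.4934, 0.1962, 0.4232]
tool_rot: [2.087, 2.345, 0.007]
contact_force: [0.3, 0.8, 0.9]
opening: -0.0001
[ 0.561 -0.006  0.129  1.716] [-1.7 -0.8 -0.6  0.   1.3  0.2  0.9 -0.8 -0.  -0.1  0.1  1.2]
hinge [ 0.571 -0.085  0.08 ]
topedge outer [ 0.576 -0.124  0.262]
[0.497 0.191 0.422] [[-0.108  0.994  0.007]
 [ 0.994  0.108 -0.004]
 [-0.005  0.006 -1.   ]] 1.95
[[ 0.994  0.11   0.005]
 [ 0.104 -0.958  0.266]
 [ 0.034 -0.264 -0.964]] [-0.517  0.045  0.595]
```

View pics/b_w.png

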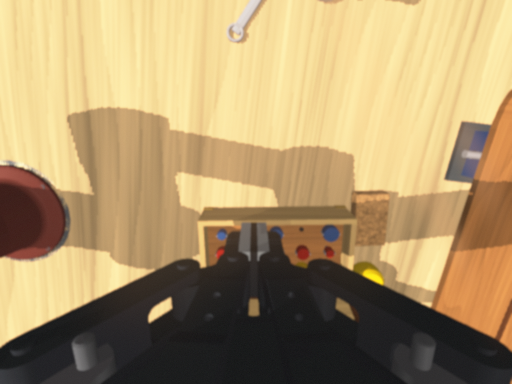

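```bash
python3 -m creep '[[255,-40,5,15,0],[255,-80,10,30,0],[255,-120,15,45,0],[255,-160,20,60,0],[255,-200,26,75,0],[255,-240,31,85,0],[255,-280,36,90,0],[255,-320,42,90,0],[255,-350,46,90,0],[255,-368,48,90,0],[255,-368,48,120,0],[255,-368,48,120,0]]'
python3 - <<'E'
from h import *
save('wrist','c_w.png');o=ctrl.get_obs();print(o['tool_pos'],Rn.from_rotvec(o['tool_rot']).as_matrix(),o['t'],o['contact_force'])
a=save('side','c_s.png')
E
cat > ann.py <<'E'
from h import *
import sys
H=np.array([.571,-.085,.08]);a=.122
f=np.array([-np.sin(a),np.cos(a),0]);y=np.array([np.cos(a),np.sin(a),0])
E
python3 - <<'E'
from ann import *
im=cv2.imread('pics/c_w.png')
th=1.716
for s in(-.152,.152):
  for k in(0,.012):
    P=H+s*y+f*(.186*np.cos(th)-k*np.sin(th))+[0,0,.186*np.sin(th)+k*np.cos(th)]
    p=proj('wrist',P);print(s,k,p);cv2.circle(im,tuple(int(v) for v in p),3,(255,0,255),1)
  for d in(0,.16):
    p=proj('wrist',H+s/.152*.15*y+f*d);print(s,d,p);cv2.circle(im,tuple(int(v) for v in p),3,(0,255,0),1)
s=cv2.imread('pics/c_s.png')
cv2.imwrite('pics/c_w2.png',np.vstack([im,cv2.resize(s[90:250,150:400],(512,328),interpolation=cv2.INTER_CUBIC)])[:600])
E
```

```text
t: 2.95
tool_pos: [0.581, -0.1622, 0.2943]
tool_rot: [-2.086, -2.339, 0.004]
contact_force: [-0.4, 0.9, -2.8]
opening: 0.0004
[ 0.581 -0.161  0.296] [[-0.115  0.993 -0.007]
 [ 0.993  0.115  0.003]
 [ 0.004 -0.006 -1.   ]] 3.0 [ 0.136  0.065 -0.109]
-0.152 0 [ 12.664 142.962]
-0.152 0.012 [ 19.09  161.052]
-0.152 0 [133.343 107.411]
-0.152 0.16 [116.414 -43.759]
0.152 0 [492.159 141.185]
0.152 0.012 [485.9   159.472]
0.152 0 [372.932 106.374]
0.152 0.16 [388.698 -45.668]
```

View pics/c_w2.png

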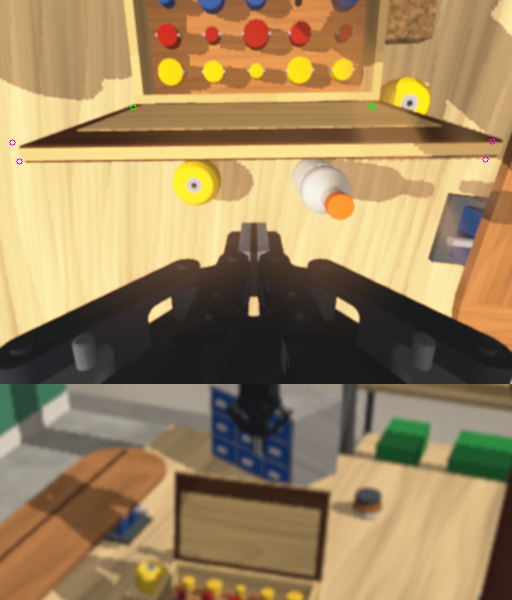

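The top edge of the lid, rows 147–161 in the wrist view and columns 20–500, agrees with the predicted d to about 1 mm. Laterally it is off by about 5 mm. The fingertips are behind the lid with about 25 mm of gap, so I lower them to z ≈ 0.24 and close in.

```bash
python3 -m creep '[[255,0,4,30,0],[255,0,4,57,0],[255,0,4,57,0],[255,6,4,57,0],[255,12,4,57,0],[255,12,4,57,0]]'
python3 - <<'E'
from ann import *
o=ctrl.get_obs();t=o['tool_pos']-H;print('d',f@t,'s',y@t,'z',o['tool_pos'][2],o['contact_force'],o['t'])
E
```

```text
t: 3.55
tool_pos: [0.5864, -0.1486, 0.246]
tool_rot: [2.084, 2.345, 0.003]
contact_force: [0.1, -0.4, 0.1]
opening: -0.0001
d -0.06503648866532406 s 0.007532196524888481 z 0.24599705259494828 [ 0.125 -0.409  0.067] 3.55
```

```bash
python3 -m creep '[[255,8,0,0,0],[255,14,0,0,0],[255,19,0,0,0],[255,24,0,0,0],[255,29,0,0,0],[255,34,0,0,0],[255,39,0,0,0],[255,43,0,0,0],[255,47,0,0,0],[255,50,0,0,0],[255,53,0,0,0],[255,55,0,0,0]]'
python3 - <<'E'
from ann import *
o=ctrl.get_obs();t=o['tool_pos']-H;print('d',f@t,'s',y@t,'z',o['tool_pos'][2],o['contact_force'],o['t'])
im=save('wrist','d_w.png')
th=1.47
im=im[:,:,::-1].copy()
for s in(-.152,.152):
  for k in(0,.012):
    P=H+(s+.004)*y+f*(.186*np.cos(th)-k*np.sin(th))+[0,0,.186*np.sin(th)+k*np.cos(th)]
    p=proj('wrist',P);cv2.circle(im,tuple(int(v) for v in p),3,(255,0,255),1)
cv2.imwrite('pics/d_w2.png',im)
E
```

```text
t: 4.55
tool_pos: [0.5788, -0.0948, 0.2425]
tool_rot: [-2.088, -2.346, 0.0]
contact_force: [0.6, -1.4, 0.3]
opening: -0.0002
d -0.010665031613389223 s 0.006530441499873086 z 0.24251694438417667 [ 0.558 -1.45   0.313] 4.55
```

View pics/d_w2.png

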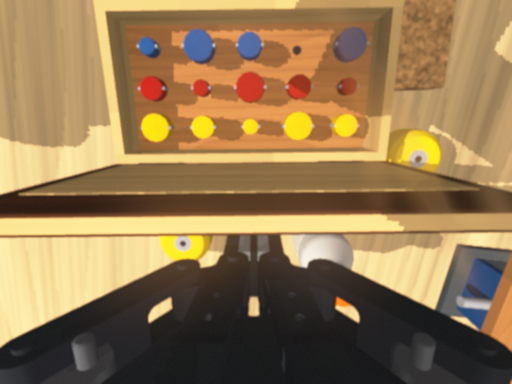

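Run:
```python
from ann import *
for th in(1.62,1.57,1.52,1.47,1.42):
    print(th,[proj('wrist',H+f*(.186*np.cos(th)-k*np.sin(th))+[0,0,.186*np.sin(th)+k*np.cos(th)])[1].round(0) for k in(0,.012)])
```

```text
1.62 [np.float64(256.0), np.float64(278.0)]
1.57 [np.float64(239.0), np.float64(261.0)]
1.52 [np.float64(220.0), np.float64(244.0)]
1.47 [np.float64(200.0), np.float64(226.0)]
1.42 [np.float64(180.0), np.float64(206.0)]
```

```bash
python3 -m creep '[[255,4,0,0,0],[255,8,0,0,0],[255,11,0,0,0],[255,0,0,0,0],[255,-4,0,-36,0],[255,0,0,-60,0],[255,40,0,-60,0],[255,80,0,-60,0],[255,108,0,-58,0],[255,108,0,-20,0],[255,108,0,18,0],[255,108,0,37,0]]'
python3 - <<'E'
from ann import *
o=ctrl.get_obs();t=o['tool_pos']-H;print('d',f@t,'s',y@t,'z',o['tool_pos'][2],o['contact_force'],o['t'])
im=save('side','e_s.png')
im=cv2.resize(im[100:260,150:370,::-1],(770,560),interpolation=cv2.INTER_CUBIC)
for th in(1.4,1.2,1.0):
  for s in(-.148,.156):
    p=(proj('side',H+s*y+f*.186*np.cos(th)+[0,0,.186*np.sin(th)])-(150,100))*3.5
    cv2.circle(im,tuple(int(v) for v in p),4,{1.4:(0,0,255),1.2:(0,255,0),1.0:(255,0,255)}[th],1)
cv2.imwrite('pics/e_s2.png',im)
E
```

```text
t: 5.6
tool_pos: [0.5646, 0.0124, 0.2012]
tool_rot: [-2.085, -2.345, 0.005]
contact_force: [-0.1, 0.6, -0.5]
opening: -0.0
d 0.09749241704401679 s 0.0054607411520605 z 0.2012165967341545 [-0.088  0.567 -0.509] 5.6
```

View pics/e_s2.png

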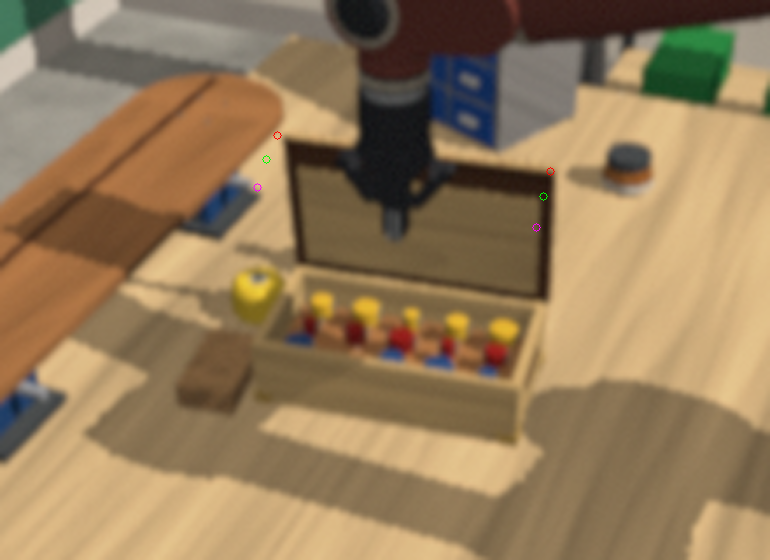

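```bash
python3 -m creep '[[255,0,0,0,0],[255,0,0,0,0],[255,0,0,0,0],[255,0,0,0,0],[255,0,0,0,0],[255,0,0,0,0],[255,0,0,0,0],[255,0,0,0,0],[255,0,0,0,0],[255,0,0,0,0],[255,0,0,0,0],[255,0,0,0,0]]'; python3 -m creep '[[255,0,0,0,0],[255,0,0,0,0],[255,0,0,0,0],[255,0,0,0,0],[255,0,0,0,0],[255,0,0,0,0],[255,0,0,0,0],[255,0,0,0,0]]'
python3 - <<'E'
from ann import *
o=ctrl.get_obs();t=o['tool_pos']-H;print('d',f@t,'s',y@t,'z',o['tool_pos'][2],o['contact_force'],o['t'])
im=save('side','f_s.png')
im=cv2.resize(im[100:260,150:370,::-1],(770,560),interpolation=cv2.INTER_CUBIC)
for th in(1.4,1.2,1.0):
  for s in(-.148,.156):
    p=(proj('side',H+s*y+f*.186*np.cos(th)+[0,0,.186*np.sin(th)])-(150,100))*3.5
    cv2.circle(im,tuple(int(v) for v in p),4,{1.4:(0,0,255),1.2:(0,255,0),1.0:(255,0,255)}[th],1)
cv2.imwrite('pics/f_s2.png',im)
E
```

```text
t: 6.65
tool_pos: [0.5664, 0.0121, 0.2056]
tool_rot: [-2.089, -2.346, 0.0]
contact_force: [-0.3, 0.5, 0.2]
opening: -0.0001
t: 7.32
tool_pos: [0.5664, 0.012, 0.2057]
tool_rot: [-2.089, -2.346, 0.0]
contact_force: [-0.0, -0.1, 0.2]
opening: 0.0002
d 0.09688504992263039 s 0.007254526976340183 z 0.20569318016837515 [-0.048 -0.113  0.17 ] 7.3167
```

View pics/f_s2.png

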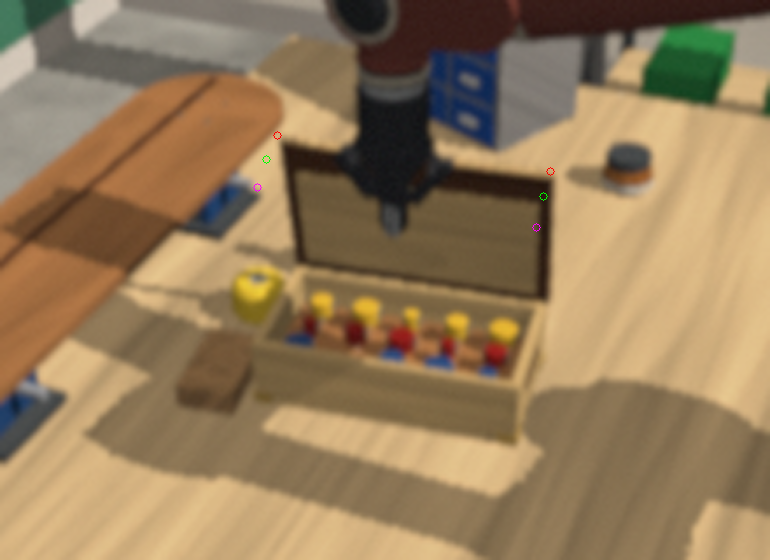

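The lid is falling on its own, from about 1.42 down to about 1.36 rad (its right corner moved from row 172 to 178). I keep waiting with the fingers in place.

```bash
for i in 1 2 3; do python3 -m creep '[[255,0,0,0,0],[255,0,0,0,0],[255,0,0,0,0],[255,0,0,0,0],[255,0,0,0,0],[255,0,0,0,0]]' | grep -E 't:|force|pos'; done
python3 - <<'E'
from ann import *
F=[]
for i in range(3):
    ctrl.get_image('side');F.append(ctrl.get_obs()['contact_force'])
print(np.array(F))
E
```

```text
t: 7.87
tool_pos: [0.5664, 0.0121, 0.2057]
tool_rot: [2.089, 2.346, 0.0]
contact_force: [-0.7, -0.2, 1.0]
t: 8.37
tool_pos: [0.5664, 0.0121, 0.2057]
tool_rot: [2.089, 2.347, -0.0]
contact_force: [0.5, -0.4, 0.4]
t: 8.87
tool_pos: [0.5664, 0.012, 0.2057]
tool_rot: [-2.089, -2.346, 0.0]
contact_force: [0.1, 0.0, -0.5]
[[ 0.329 -0.683 -0.549]
 [ 0.084 -0.624  0.175]
 [-0.48   1.    -0.609]]
```

```bash
cat >> ann.py <<'E'
def quad(th,s0=-.152,s1=.152,k=0):
    n=-f*np.sin(th)+np.array([0,0,np.cos(th)]);r=f*np.cos(th)+np.array([0,0,np.sin(th)])
    return [H+n*k+r*q+s*y for q,s in((0,s0),(0,s1),(.186,s1),(.186,s0))]
def ang(cam='side',off=.004):
    ctrl.get_image(cam);m=ctrl.outline_of(cam,'lid')
    if not m: return None
    m0=m[0]['mask'];best=[]
    for th in np.arange(0,1.75,.02):
        a=np.zeros((384,512),np.uint8)
        P=np.array([proj(cam,p) for k in(0,.012) for p in quad(th,-.152+off,.152+off,k)],np.float32)
        cv2.fillConvexPoly(a,cv2.convexHull(P).astype(np.int32),1);best.append(((a>0)&m0).sum()/((a>0)|m0).sum())
    i=int(np.argmax(best));return round(m[0]['conf'],2),i*.02,round(best[i],2)
E
python3 - <<'E'
from ann import *
print(ang(),ctrl.get_obs()['t']);print(ang('top'))
save('side','g_s.png')
E
```

```text
(0.73, 1.08, np.float64(0.85)) 9.1167
(0.64, 1.1400000000000001, np.float64(0.44))
```

Run:
```python
import cv2
cv2.imwrite('pics/g2.png',cv2.resize(cv2.imread('pics/g_s.png')[100:260,150:370],(770,560),interpolation=cv2.INTER_CUBIC))
```

```text
(no output)
```

View pics/g2.png

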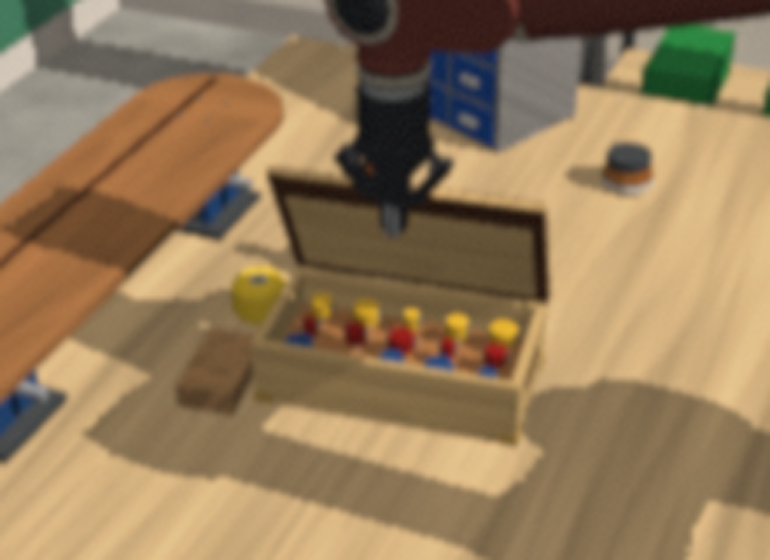

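The lid has reached about 1.1 rad (its right corner is at row 212) and is meeting the fingers. I hold and check that it has stopped.

```bash
python3 -m creep '[[255,0,0,0,0],[255,0,0,0,0],[255,0,0,0,0],[255,0,0,0,0],[255,0,0,0,0],[255,0,0,0,0],[255,0,0,0,0],[255,0,0,0,0]]' | grep -E 't:|force|pos'
python3 - <<'E'
from ann import *
F=[]
for i in range(3):
    print(ang());F.append(ctrl.get_obs()['contact_force'])
print(np.array(F),ctrl.get_obs()['t'])
E
```

```text
t: 9.93
tool_pos: [0.5664, 0.012, 0.2057]
tool_rot: [2.089, 2.346, -0.0]
contact_force: [0.4, 0.8, -0.3]
(0.72, 1.08, np.float64(0.87))
(0.74, 1.08, np.float64(0.87))
(0.78, 1.12, np.float64(0.86))
[[ 0.112  1.038  0.131]
 [-0.623  0.771 -0.324]
 [-0.026  1.197  0.904]] 10.2333
```

Caught: the lid rests at about 1.1 rad and pushes the fingers with about 1 N in +y. I let it down at about 0.24 rad/s.

```bash
python3 -m creep '[[255,3,0,2,0],[255,6,0,4,0],[255,10,0,6,0],[255,13,0,8,0],[255,16,0,10,0],[255,19,0,13,0],[255,22,0,15,0],[255,25,0,18,0],[255,28,0,20,0],[255,31,0,23,0],[255,34,0,26,0],[255,37,0,29,0]]' | grep -E 't:|force|pos'
python3 - <<'E'
from ann import *
for i in range(2):
    print(ang());o=ctrl.get_obs();t=o['tool_pos']-H;print('d',f@t,'s',y@t,'z',o['tool_pos'][2],o['contact_force'],o['t'])
E
```

```text
t: 11.23
tool_pos: [0.5621, 0.0492, 0.1764]
tool_rot: [2.089, 2.347, 0.0]
contact_force: [1.2, 1.6, -1.0]
(0.88, 0.86, np.float64(0.76))
d 0.1345580332895593 s 0.007081401450589954 z 0.17585024880432604 [-0.413  1.458  0.064] 11.3333
(0.84, 0.84, np.float64(0.76))
d 0.13405271324856843 s 0.007164164066906427 z 0.17631004879607903 [-1.117  1.537  0.126] 11.4333
```

```bash
python3 -m creep '[[255,3,0,2,0],[255,5.5,0,5,0],[255,8,0,7,0],[255,11,0,10,0],[255,13.5,0,13,0],[255,16,0,15,0],[255,18.5,0,18,0],[255,21,0,21,0],[255,23,0,24,0],[255,25.5,0,26,0],[255,28,0,29,0],[255,30,0,32,0]]' | grep -E 't:|force|pos'
python3 - <<'E'
from ann import *
for i in range(2):
    print(ang());o=ctrl.get_obs();t=o['tool_pos']-H;print('d',f@t,'s',y@t,'z',o['tool_pos'][2],o['contact_force'],o['t'])
E
```

```text
t: 12.43
tool_pos: [0.5585, 0.079, 0.1443]
tool_rot: [-2.088, -2.346, -0.0]
contact_force: [-0.3, 3.7, 1.7]
(0.85, 0.64, np.float64(0.57))
d 0.1645494962967065 s 0.007245405029344574 z 0.14393671623061174 [-1.162  3.835 -0.608] 12.5333
None
d 0.16416166833481993 s 0.007295219124655495 z 0.14440434406928554 [-2.063  2.201  0.635] 12.6333
```

```bash
python3 -m creep '[[255,2,0,2,0],[255,4,0,5,0],[255,6,0,8,0],[255,8,0,11,0],[255,10,0,14,0],[255,12,0,17,0],[255,13.7,0,20,0],[255,15.3,0,23,0],[255,17,0,26,0],[255,18.5,0,29,0],[255,20,0,32,0],[255,21.3,0,35,0]]' | grep -E 't:|force|pos'
python3 - <<'E'
from ann import *
for i in range(3):
    print(ang(['side','top'][i%2]));o=ctrl.get_obs();t=o['tool_pos']-H;print('d',f@t,'s',y@t,'z',o['tool_pos'][2],o['contact_force'],o['t'])
save('side','h.png');im=cv2.imread('pics/h.png')[110:240,180:340];cv2.imwrite('pics/h2.png',cv2.resize(im,None,fx=4,fy=4,interpolation=cv2.INTER_CUBIC))
E
```

```text
t: 13.63
tool_pos: [0.5562, 0.1007, 0.1096]
tool_rot: [-2.088, -2.346, -0.002]
contact_force: [-0.1, 6.6, 1.6]
None
d 0.18636335081118802 s 0.007511767973032896 z 0.10905869580118867 [-2.102  7.085  1.439] 13.7333
(0.57, 0.7000000000000001, np.float64(0.81))
d 0.18624928851776051 s 0.007466612505067879 z 0.10928074763746791 [-1.073  6.827  0.589] 13.8333
(0.62, 0.46, np.float64(0.46))
d 0.18622677085854114 s 0.007459134707089649 z 0.1093284454834424 [-1.322  6.943  0.879] 13.9333
```

View pics/h2.png

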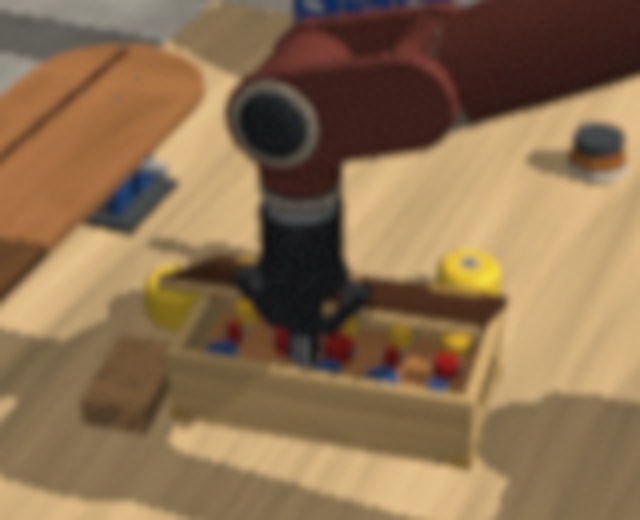

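```bash
python3 -m creep '[[255,0.7,0,0,0],[255,1.4,0,0,0],[255,2.0,0,0,0],[255,2.5,0,0,0]]' | grep -E 't:|force|pos'
python3 - <<'E'
from ann import *
F=[]
for i in range(4):
    ctrl.get_image('side');o=ctrl.get_obs();F.append(o['contact_force'])
t=o['tool_pos']-H;print('d',f@t,o['tool_pos'],o['t'],np.mean(F,0)@f,np.mean(F,0))
E
```

```text
t: 14.32
tool_pos: [0.5555, 0.1019, 0.1091]
tool_rot: [-2.089, -2.346, 0.002]
contact_force: [-0.8, 2.1, -0.5]
d 0.18757037874301974 [0.556 0.102 0.109] 14.5167 1.8919154680362567 [-0.731  1.816 -1.039]
```

```bash
python3 -m creep '[[255,0.8,0,0,0],[255,1.4,0,1,0],[255,2,0,3,0],[255,2.5,0,5,0],[255,3,0,7,0],[255,3.5,0,9,0],[255,4,0,10,0],[255,4,0,10,0]]' | grep -E 't:|force|pos'
python3 - <<'E'
from ann import *
F=[]
for i in range(4):
    ctrl.get_image('side');o=ctrl.get_obs();F.append(o['contact_force'])
t=o['tool_pos']-H;print('d',f@t,o['tool_pos'],o['t'],np.mean(F,0)@f,np.mean(F,0))
im=save('wrist','i_w.png')[:,:,::-1].copy()
for th,c in((.1,(0,0,255)),(.2,(0,255,0)),(.3,(255,0,255)),(.4,(255,255,0))):
  for s in(-.148,.156):
    p=proj('wrist',H+s*y+f*.186*np.cos(th)+[0,0,.186*np.sin(th)]);print(th,s,p);cv2.circle(im,tuple(int(v) for v in p),4,c,1)
cv2.imwrite('pics/i2.png',im)
E
```

```text
t: 15.18
tool_pos: [0.5555, 0.1073, 0.0995]
tool_rot: [-2.088, -2.346, -0.002]
contact_force: [-0.5, 6.7, 0.2]
d 0.19265078302743047 [0.555 0.107 0.1  ] 15.3833 5.889838207590243 [-0.671  5.852  0.578]
0.1 -0.148 [-17.857 250.14 ]
0.1 0.156 [512.666 248.133]
0.2 -0.148 [-50.497 271.937]
0.2 0.156 [543.982 269.751]
0.3 -0.148 [-89.764 302.641]
0.3 0.156 [581.718 300.272]
0.4 -0.148 [-137.123  345.037]
0.4 0.156 [627.312 342.499]
```

View pics/i2.png

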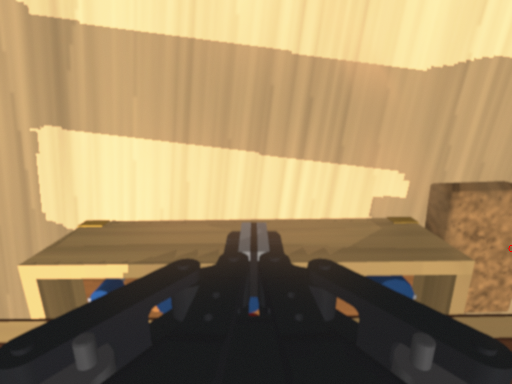

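Run:
```python
from ann import *
for off in (-.004,0,.004):
  h=H+f*off
  print(off,'rim',[proj('wrist',h+f*.16+s*y)[:] for s in(-.15,.15)],'bottom',proj('wrist',h+f*.16-[0,0,.08])[1])
  print([(th,proj('wrist',h+f*.186*np.cos(th)+[0,0,.186*np.sin(th)])[1].round(1)) for th in(.25,.3,.35,.4)])
im=cv2.imread('pics/i_w.png').astype(int)
for c in(60,450):print(c,[(r,im[r,c].sum()//3) for r in range(255,350,3)])
print([(r,im[r,140].sum()//3) for r in range(208,232,2)])
```

```text
-0.004 rim [array([ 16.921, 276.734]), array([467.819, 275.087])] bottom 228.51172092093503
[(0.25, np.float64(292.1)), (0.3, np.float64(309.0)), (0.35, np.float64(328.8)), (0.4, np.float64(352.0))]
0 rim [array([ 15.551, 271.394]), array([469.015, 269.726])] bottom 224.5615472384295
[(0.25, np.float64(284.9)), (0.3, np.float64(301.5)), (0.35, np.float64(321.0)), (0.4, np.float64(343.8))]
0.004 rim [array([ 14.165, 265.993]), array([470.225, 264.303])] bottom 220.57963504652054
[(0.25, np.float64(277.6)), (0.3, np.float64(293.8)), (0.35, np.float64(313.0)), (0.4, np.float64(335.5))]
60 [(255, np.int64(103)), (258, np.int64(106)), (261, np.int64(99)), (264, np.int64(136)), (267, np.int64(203)), (270, np.int64(202)), (273, np.int64(202)), (276, np.int64(202)), (279, np.int64(123)), (282, np.int64(88)), (285, np.int64(88)), (288, np.int64(88)), (291, np.int64(90)), (294, np.int64(90)), (297, np.int64(89)), (300, np.int64(91)), (303, np.int64(90)), (306, np.int64(89)), (309, np.int64(89)), (312, np.int64(89)), (315, np.int64(70)), (318, np.int64(26)), (321, np.int64(26)), (324, np.int64(
[... 423 characters left out ...]
.int64(78)), (291, np.int64(77)), (294, np.int64(75)), (297, np.int64(78)), (300, np.int64(84)), (303, np.int64(99)), (306, np.int64(112)), (309, np.int64(130)), (312, np.int64(135)), (315, np.int64(61)), (318, np.int64(29)), (321, np.int64(26)), (324, np.int64(26)), (327, np.int64(26)), (330, np.int64(26)), (333, np.int64(26)), (336, np.int64(27)), (339, np.int64(28)), (342, np.int64(24)), (345, np.int64(26)), (348, np.int64(32))]
[(208, np.int64(222)), (210, np.int64(222)), (212, np.int64(222)), (214, np.int64(222)), (216, np.int64(222)), (218, np.int64(222)), (220, np.int64(186)), (222, np.int64(110)), (224, np.int64(109)), (226, np.int64(107)), (228, np.int64(112)), (230, np.int64(112))]
```

```bash
cat >> ann.py <<'E'
def edge():
    im=save('wrist','last_w.png').astype(int).sum(2)/3
    h=H+f*.0045;out=[]
    ths=np.arange(0,.6,.005);rows=np.array([proj('wrist',h+f*.186*np.cos(t)+[0,0,.186*np.sin(t)])[1] for t in ths])
    for c in(60,450):
        col=im[:,c];dark=[r for r in range(225,380) if (col[r:r+5]<45).all()]
        out.append((dark[0],round(float(np.interp(dark[0],rows,ths)),3)) if dark else None)
    o=ctrl.get_obs();t=o['tool_pos']-H;print(out,'d',f@t,'z',o['tool_pos'][2],'F',o['contact_force']@f,o['contact_force'],o['t'])
E
python3 -m creep '[[255,1,0,0,0],[255,2,0,0,0],[255,3,0,1,0],[255,4,0,3,0],[255,5,0,5,0],[255,5.8,0,7,0],[255,6.5,0,9,0],[255,7.1,0,11,0],[255,7.6,0,12,0],[255,8,0,12,0]]' | grep -E 't:|force|pos'
python3 - <<'E'
from ann import *
edge();edge();edge()
E
```

```text
t: 16.27
tool_pos: [0.5541, 0.1142, 0.0871]
tool_rot: [-2.088, -2.346, 0.001]
contact_force: [0.2, 1.0, -1.6]
[(316, 0.274), (316, 0.274)] d 0.1998801531204272 z 0.08730730896087803 F 2.058738927846665 [-0.949  1.958 -1.812] 16.3167
[(316, 0.274), (316, 0.274)] d 0.19986120652762193 z 0.08746673268067603 F 2.2120189226678435 [-1.087  2.095 -2.964] 16.3667
[(316, 0.275), (316, 0.275)] d 0.19985268915818685 z 0.08750971122088447 F 3.0663962880668802 [-1.822  2.866 -1.069] 16.4167
```

Run:
```python
from h import *
for n in('i_w','last_w'):
    im=cv2.imread(f'pics/{n}.png').astype(int).sum(2)//3
    for c in(12,504):print(n,c,[int(v) for v in im[240:350:2,c]])
im=cv2.imread('pics/last_w.png');cv2.imwrite('pics/j.png',im)
```

```text
i_w 12 [157, 157, 158, 158, 158, 157, 156, 158, 157, 157, 156, 156, 156, 154, 155, 155, 154, 154, 154, 153, 154, 153, 152, 153, 153, 153, 153, 153, 154, 154, 156, 155, 155, 156, 157, 156, 157, 158, 158, 127, 70, 135, 146, 143, 143, 142, 142, 144, 143, 111, 38, 28, 25, 27, 27]
i_w 504 [113, 113, 110, 112, 111, 104, 99, 101, 106, 110, 118, 126, 123, 113, 118, 118, 101, 110, 117, 112, 107, 107, 112, 115, 111, 111, 118, 122, 119, 114, 114, 123, 128, 121, 115, 117, 138, 81, 71, 106, 107, 108, 108, 108, 107, 107, 108, 107, 96, 53, 44, 49, 43, 29, 25]
last_w 12 [152, 154, 154, 154, 155, 153, 154, 155, 155, 154, 154, 153, 154, 153, 152, 154, 154, 154, 153, 151, 135, 87, 117, 122, 120, 121, 122, 123, 98, 55, 64, 68, 67, 67, 70, 69, 72, 74, 73, 72, 74, 74, 77, 77, 76, 76, 75, 74, 73, 59, 31, 26, 28, 25, 27]
last_w 504 [115, 112, 106, 109, 115, 114, 103, 95, 102, 115, 114, 100, 109, 116, 114, 114, 108, 109, 95, 77, 100, 101, 101, 101, 101, 91, 52, 47, 53, 53, 52, 52, 51, 51, 51, 51, 50, 50, 51, 49, 49, 51, 53, 51, 53, 53, 52, 50, 51, 51, 50, 51, 42, 29, 25]
```

View pics/j.png

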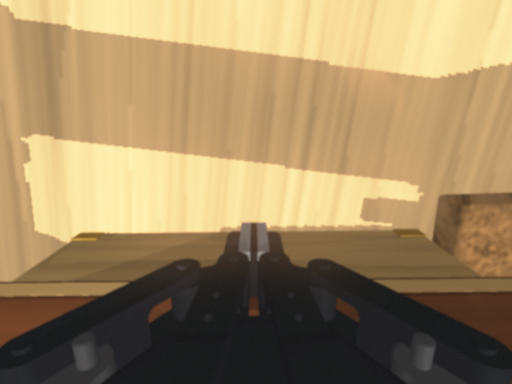

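```bash
cat >> ann.py <<'E'
def edge2():
    im=save('wrist','last_w.png').astype(int).sum(2)/3
    ths=np.arange(-.1,.6,.005);out=[]
    for c in(12,504):
        col=im[:,c]; 
        r=next((r for r in range(225,345) if col[r]<min(110,.86*np.median(col[r-9:r-3])) and col[r]<.9*col[r-5]),None)
        if r is None: continue
        # extrapolate along lid line: pick s matching column roughly
        s=-.15 if c<256 else .158
        rows=np.array([proj('wrist',H+f*.0045+f*.186*np.cos(t)+s*y+[0,0,.186*np.sin(t)])[1] for t in ths])
        out.append((r,round(float(np.interp(r,rows,ths)),3)))
    o=ctrl.get_obs();t=o['tool_pos']-H;print(out,'d',f@t,'z',o['tool_pos'][2],'F',o['contact_force']@f,o['contact_force'],o['t'])
E
python3 - <<'E'
from ann import *
edge2();edge2()
print('bottom row pred',proj('wrist',H+f*.1645-[0,0,.08]))
E
```

```text
[(281, 0.165), (254, 0.051)] d 0.19984350924745944 z 0.08753314980334662 F 2.919785470818728 [-1.238  2.79  -1.81 ] 16.4667
[(281, 0.165), (231, -0.1)] d 0.19985821854615285 z 0.08756251967371764 F 2.4558640457306042 [-1.689  2.267 -1.171] 16.5167
bottom row pred [245.62  232.296]
```

```bash
python3 -m creep '[[255,0.3,0,0,0],[255,0.6,0,0.5,0],[255,0.8,0,1,0],[255,1.0,0,1.7,0],[255,1.2,0,2.4,0],[255,1.4,0,3.1,0],[255,1.5,0,3.8,0],[255,1.6,0,4.5,0]]' | grep -E 't:|force|pos'
python3 - <<'E'
from ann import *
edge2();edge2()
im=cv2.imread('pics/last_w.png').astype(int).sum(2)//3
for c in(12,480,504):print(c,[int(v) for v in im[235:300:2,c]])
E
```

```text
t: 17.18
tool_pos: [0.5543, 0.1158, 0.0831]
tool_rot: [-2.089, -2.346, -0.0]
contact_force: [0.6, 3.2, -1.7]
[(276, 0.114), (240, -0.094)] d 0.20134246921709884 z 0.08292702047253284 F 2.224323488372024 [-0.151  2.223 -2.292] 17.2333
[(276, 0.115), (270, 0.098)] d 0.20132488993558914 z 0.0830064393384444 F 2.2561018607669663 [ 0.217  2.3   -1.556] 17.2833
12 [145, 146, 146, 146, 146, 147, 148, 147, 147, 148, 148, 149, 150, 149, 149, 151, 151, 151, 151, 149, 113, 110, 115, 113, 114, 123, 125, 55, 63, 68, 67, 68, 69]
480 [115, 102, 101, 113, 119, 116, 116, 112, 97, 94, 97, 106, 119, 121, 114, 105, 106, 111, 84, 99, 99, 98, 99, 101, 62, 48, 54, 55, 55, 55, 55, 54, 53]
504 [125, 116, 111, 109, 107, 107, 106, 109, 105, 105, 107, 104, 99, 104, 114, 119, 115, 103, 82, 97, 100, 99, 98, 97, 56, 46, 51, 55, 55, 51, 53, 52, 52]
```

```bash
python3 -m creep '[[255,0.1,0,0.3,0],[255,0.2,0,0.7,0],[255,0.3,0,1.1,0],[255,0.4,0,1.5,0],[255,0.5,0,1.9,0],[255,0.6,0,2.4,0],[255,0.7,0,2.9,0],[255,0.8,0,3.4,0]]' | grep -E 't:|force|pos'
python3 - <<'E'
from ann import *
edge2();edge2()
im=cv2.imread('pics/last_w.png').astype(int).sum(2)//3
for c in(12,504):print(c,[int(v) for v in im[245:290,c]])
E
```

```text
t: 17.95
tool_pos: [0.5542, 0.1165, 0.0797]
tool_rot: [-2.089, -2.346, -0.0]
contact_force: [-0.5, 1.9, -1.1]
[(270, 0.066), (265, 0.051)] d 0.20211647032574945 z 0.07961471273597272 F 1.4935933849917953 [-0.02   1.502 -2.522] 18.0
[(269, 0.061), (264, 0.046)] d 0.20216244324429244 z 0.07963686620213248 F 2.765297432864538 [-0.372  2.74  -2.173] 18.05
12 [142, 144, 143, 143, 143, 143, 144, 143, 144, 144, 143, 144, 143, 144, 144, 145, 145, 144, 144, 144, 145, 146, 141, 126, 104, 101, 107, 108, 108, 109, 109, 110, 113, 116, 104, 71, 53, 59, 63, 66, 69, 68, 68, 67, 68]
504 [120, 120, 118, 114, 112, 109, 112, 113, 113, 109, 109, 108, 105, 102, 100, 102, 105, 107, 98, 86, 86, 94, 96, 97, 96, 95, 97, 101, 103, 94, 66, 45, 47, 50, 54, 53, 54, 53, 53, 55, 52, 52, 53, 52, 51]
```

```bash
python3 -m creep '[[255,0.1,0,0.3,0],[255,0.2,0,0.7,0],[255,0.3,0,1.1,0],[255,0.4,0,1.5,0],[255,0.5,0,1.9,0],[255,0.6,0,2.3,0],[255,0.6,0,2.8,0],[255,0.6,0,3.3,0]]' | grep -E 't:|force|pos'
python3 - <<'E'
from ann import *
edge2();edge2()
E
```

```text
t: 18.72
tool_pos: [0.5547, 0.1171, 0.0771]
tool_rot: [2.088, 2.346, 0.001]
contact_force: [-1.6, 1.5, 1.6]
[(262, 0.006), (256, -0.017)] d 0.2025839453948919 z 0.07700014379088072 F 2.5552786338255595 [-0.277  2.54   0.645] 18.7667
[(262, 0.006), (256, -0.017)] d 0.20256443596529622 z 0.07698111180147911 F 1.8002846072238963 [-0.006  1.813 -0.249] 18.8167
```

```bash
python3 -m creep '[[255,0.1,0,0.5,0],[255,0.2,0,1,0],[255,0.4,0,1.5,0],[255,0.6,0,2,0],[255,0.8,0,2,0],[255,1.1,0,2,0],[255,1.5,0,2,0],[255,2.5,0,2,0]]' | grep -E 't:|force|pos'
python3 - <<'E'
from ann import *
edge2();edge2()
E
```

```text
t: 19.48
tool_pos: [0.5538, 0.1195, 0.0745]
tool_rot: [2.089, 2.346, -0.0]
contact_force: [0.0, 0.1, -0.4]
[(268, 0.003), (264, -0.009)] d 0.2053104873853385 z 0.07448493509786226 F 0.30449667327588004 [-0.416  0.256  0.382] 19.5333
[(269, 0.009), (264, -0.009)] d 0.2052645365180144 z 0.07448351770629238 F 0.9692171909337672 [-0.402  0.927 -0.063] 19.5833
```

The lid is shut (0 ± 0.01 rad by the image) and the contact force is gone. I back away, rise, and look once more.

```bash
python3 -m creep '[[255,10,0,0,0],[255,30,0,0,0],[255,60,0,0,0],[255,90,0,0,0],[255,120,0,-20,0],[255,150,0,-50,0],[255,180,0,-90,0],[255,210,0,-130,0],[255,230,0,-170,0],[255,230,0,-200,0],[255,230,0,-200,0],[255,230,0,-200,0]]' | grep -E 't:|force|pos'
python3 - <<'E'
from ann import *
im=save('top','k_top.png');w=save('side','k_s.png')
A=cv2.resize(im[115:255,205:335],None,fx=4,fy=4,interpolation=cv2.INTER_CUBIC)
cv2.imwrite('pics/k2.png',A[:,:,::-1])
for l in('wheel_a','glue','block','spanner','sander','wax'):
    print(l,[(round(d['conf'],2),d['rect']) for d in ctrl.boxes_of('top',l)][:2])
print(ctrl.get_obs()['contact_force'])
E
```

```text
t: 20.58
tool_pos: [0.5285, 0.3504, 0.2801]
tool_rot: [2.085, 2.346, 0.014]
contact_force: [-0.1, -0.0, -0.3]
wheel_a [(0.7, [299.4, 203.4, 17.5, 18.4]), (0.63, [261.7, 135.3, 19.7, 13.7])]
glue [(0.51, [296.7, 154.0, 16.7, 23.1])]
block [(0.71, [220.1, 141.3, 32.9, 16.1])]
spanner [(0.54, [122.2, 208.1, 3.3, 6.0])]
sander [(0.2, [290.8, 152.2, 22.4, 25.3])]
wax [(0.68, [381.6, 220.0, 26.3, 17.4])]
[ 0.255  1.091 -0.352]
```

Run:
```python
import ann
from ann import *
ann.H=H+f*.0045
print(ang('top'),ang('side'))
ctrl.finish_job()
```

```text
(0.68, 0.06, np.float64(0.95)) (0.76, 0.0, np.float64(0.74))
the job is handed in; nothing more can be done
```

I handed the job in with the lid shut, and my checks showed no sign of a bang, a hard push or anything shifted. The station gave no verdict, so this rests on my own checks.

**What I did:** I closed the fingers and tipped the lid from behind to about 1.44 rad, then crossed over it while it fell by itself. I caught it at about 1.1 rad with a force of about 1 N. The arm could not tilt, so the fingers pointed straight down. The lid's edge rested on the flat side of the closed fingers rather than on their backs. I eased it down slowly, about 0.24 rad/s at most by plan and slower near the end, then backed off about 230 mm and rose 200 mm. It took about 21 s.

**Last checks:**
- **Lid angle:** the close wrist view read within ±0.01 rad of shut, and the side-camera fit read 0.00. The coarse top-camera fit read 0.06, which disagrees; I put that down to its resolution of about 3.6 mm per pixel.
- **Force on the lid:** the highest reading was about 7 N, midway down, when the fingers were sinking faster than the lid's edge. The limit is 15 N.
- **Case:** it showed no movement in the wrist views. My first hinge estimate was about 4.5 mm off, and I corrected it on the way.
- **Other things on the bench:** the wheels, glue, block and wax were found within about 4 pixels of where they started. At the end the detector misread the spanner and sander, so those two are not confirmed; the arm crossed near them only at the start, rising and well above.
- **Final look:** the last picture could not be viewed because I had reached the limit of 12, so the end state was checked by numbers only.

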